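# Seat a double-skin heat-shield cover on its gauge and lift off the outer skin

## Robot

A 7-joint arm with a two-finger parallel gripper is mounted at the origin on the work surface. World frame = base frame: x ahead of the robot, y to its left, z up, the work surface at z = 0. Lengths are in mm, angles in rad, forces in N, time in s.
With the tool pointing down it reaches from about 400 to 875 mm from the base axis. Payload 19.3 kg.
Tool frame: the origin (TCP) lies on the front face of the gripper's body, between the roots of the fingers; the fingertips stand 73 mm ahead of it and the grasp point (between the pads) lies 54 mm ahead of it; z points along the fingers, y is the line along which they close (so a half turn about z gives the same grasp; the last joint's range is limited). The gripper opens to 85 mm and grips with 20 to 120 N. Pads are 22 mm wide; open, the fingers measure 114 mm over their backs; the gripper's body (76 mm by 85 mm) begins 54 mm behind the grasp point. The pads swing forward as they close: fully open they stand 13 mm farther back than shut.
Start: joints at [1.191, 0.521, -0.036, 1.599, 0.021, 1.021, -0.113], TCP at [190.515, -595.248, 303.891] pointing down, gripper open.
Joint ranges: [-2.91, 2.91], [-0.3, 2.13], [-1.5, 1.42], [0.17, 2.43], [-1.26, 4.41], [0.16, 1.93], [-2.52, 2.52]. Speed limits (rad/s): [1.89, 1.89, 2.39, 2.39, 3.01, 3.01, 3.01].

## Interface

Orientations are given as a unit quaternion [w, x, y, z].
In Python, from rig import r gives the robot as it stands. The module is installed in compiled form; this text tells all that it offers.
- The arm moves only by the tool step_arm, never from a script. Its argument "plan" is a list of rows, each an object of numbers: "x", "y", "z": the shift along the tool's x, y, z normalised to -1 to 1, where 1 is 250 mm; "turn": the turn about the tool's z normalised to -1 to 1, where 1 is 180 degrees. In form: [{"x": .., "y": .., "z": .., "turn": ..}, ...]. A call has 1 to 10 rows; each row is the pose to reach, as a shift and turn from the pose commanded when the call began, along the tool's axes at that moment, turning the shorter way round; what a row does not reach only later rows make up. A row lasts 1/10 s, in which the tool goes at most 50 mm and 8.59 degrees, less where a joint would pass 70% of its speed; a pose out of reach is approached as far as the arm can. A call with a number of a shift or a turn outside -1 to 1 is refused whole. A call with a gripper value outside its range is refused whole. "fingers" is the opening, from 0 (shut) to 1 (fully open), set as the call begins (left out, the last holds). The fingers move at their own pace and stop on an object; the grip force is fixed at half the most. Time passes only in rows, so rows that repeat a pose let the fingers close. It gives the time, the measured TCP pose, the force, the opening and the grip force at its end, in the units of the state.
- r.read_state(): the state, without advancing time (a new reading comes with each control period).
- r.snapshot(name): name is "scene" or "top" or "wrist"; returns the picture (400x640x3 uint8, red, green, blue); there is no depth.
- r.calibration(name): a dict with "mtx" (3x3 intrinsics, pixels), "extrinsics" (4x4, takes a point from world to camera coordinates). Camera axes: x right, y down, z forward; pixel columns grow to the right and rows downward; lengths in mm; the calibration is good to about 2 mm. A picture is of the moment at which its call begins: read the wrist's pose just before it. calibration takes no time and is no camera call; for the wrist camera it gives the pose at the moment of the call.
- r.close_job(): hands the job in; it is judged then, once.
Trained networks look in the newest picture that a camera, given by its name, has taken for a name from the list of things; names that differ only in an ending like _2 or _b are one class to them, and where a whole thing is asked for, a point or a joint stands for the part that bears it (a point fixed in the world has none). Each returns a list of dicts, best first, with "p" (0 to 1); they miss things now and then, are a little off and sometimes report something else, mostly with a low value. They report only what shows in the picture. A call takes as long as a camera call. They do not tell look-alikes from the thing itself.
- r.outline_of(target, camera): "pixels" (400x640 bool, what is visible of it) and "at" ([column, row] in pixels, amid what is visible of it).
The state is a dict: "time_s": time; "qpos": joint angles; "qvel": joint speeds; "joint_torque": joint torques, N m; "tool_pos": TCP position; "tcp_rot": TCP orientation; "wrist_force": force on the tool from outside, world axes, zero at the start; "moment": the same for the moment, N m; "finger_gap": finger opening in mm; "finger_force": force on a finger pad.
Only numpy, scipy, OpenCV 4.12 (cv2) and the standard library are available. Lean on these libraries where they do the work, as an engineer would, in place of code of your own. Each camera call takes 0.05 s, during which the arm holds its last target. There are 200 camera calls.

## Task

Pick up the nested pair of heat-shield covers by the upright hexagonal sensor boss with the red cap (the boss belongs to the inner cover; the outer cover only rides on top of it) and lower the pair all the way down onto the blue-ribbed checking gauge before letting go, so that the inner cover sits fully home over the two ribs and astride the dummy pipe, either way round. Then grip the outer cover by its two long flanks and lift it straight off alone, leaving the inner cover seated and undisturbed on the gauge. Finish still holding the outer cover level and still, directly above the gauge and a good 10 cm above where it was nested, and leave the other things on the bench where they are.

Things in the scene. Friction and masses are not known exactly. Their poses are not given: they have to be found in the camera images.
- inner_cover: Inner cover: grey steel lid-like cover, open below, 151 long (x) x 51 wide (y) x 45 high, walls 2.5, inside 146 x 46 x 42.5 deep, 0.26 kg. End walls have a pipe arch 32 wide, 30 high, open at the rim. Starts on the bench, nested in the outer cover. Origin: centre of the rim plane, z up. Home on the gauge: origin 52.5 above the bench, straight above the gauge's origin.
- boss_top (a point): Top centre of the upright hexagonal steel boss in the middle of the inner cover, 80.5 above the cover's origin. 22 mm across flats, 35.5 high, top 14.5 a red cap of the same hexagon; two flats face the cover's +y and -y. Nested, it stands 30 mm out of the outer cover's hole. Lifting by it carries both covers.
- outer_cover: Outer cover: bright, same form, 162 long (x) x 62 wide over the flanks (y) x 47.5 high, walls 2.5, 0.19 kg. Top edges bevelled 4: flanks upright from the rim to 43.5. Ears stick out 13 mm at the rim 65 mm either way along x; mid-flank is clear. Origin: centre of the rim plane, z up; nested, it is 3 mm above the inner cover's origin, with 3 mm play all round, not fastened.
- outer_hole (a point): Centre of the 32 mm round hole in the outer cover's top, on the top face, 47.5 above that cover's origin; the boss passes through it with 3 mm or more to spare.
- gauge: Checking gauge, fixed: aluminium base plate 220 (x) x 110 x 15 with two blue upright ribs, together 138 long in x, 39 wide in y, flat tops 95 above the bench, top edges bevelled 8 as lead-in. A dummy pipe, 22 diameter, 200 long, runs along x, axis 60 above the bench. The inner cover drops over the ribs with 3.5 mm play at the sides, 4 at the ends. Origin: centre of the underside, on the bench.
- gauge_seat (a point): The point midway between the rib tops, on the gauge's centre line 95 mm above the bench, where the inside of the inner cover's top comes to lie, its length along the gauge's x, either way round.
- caliper: Loose bystander: steel digital caliper lying flat, 230 x 58 x 13 mm, long axis x, on the right. Leave alone.
- marker: Loose bystander: white hexagonal paint marker with green cap, 130 mm long (x), 15 mm thick, lying between the covers and the gauge. Leave alone.
- plug_gauge: Loose bystander: steel plug gauge with hexagonal grip, 123 mm long (x), 20 mm thick, beyond the task's things. Leave alone.
- reject_shield: Loose bystander: half-round aluminium shield with red tag, 110 long x 92 wide x 47 mm high, on the left. Leave alone.
- bracket: Loose bystander: small L-shaped sheet bracket, 90 x 40 x 35 mm high, at the far side. Leave alone.
Mind the look-alikes: they are no part of the job. What is shaped like the inner_cover but green or turquoise is not meant.

How it is judged:
By the outcome, as a careful person would: the job done as asked, in the order asked, and still so for the second after the job is handed in, while the arm keeps its last pose, push and grip.
It also fails if it takes over 53 s, if anything falls off the work surface, if the arm or the gripper's body presses on something with over 40 N, if the wrist force passes 120 N, or if a joint passes its speed limit or range.

## Working session

There is one attempt and no reset: what is moved stays moved. The work goes in short steps, Python scripts to look and compute and a tool call to move; the robot and the scene stay as the last step left them, time stands still between calls to the robot, and variables do not carry over. Pictures are saved under pics/ and viewed, at most 10 in all, crops included, and the job is handed in when it is done.

Besides the shell and the picture viewer there is one more tool, called after "Request:" by a JSON object that holds its "fn" and its "kwargs", one argument or row to a line. step_arm: Moves the arm, as the interface text tells. Scaled input: -1 to 1 covers 250 mm each way for a shift and 180 degrees each way for a turn. Its arguments: {"type":"object","properties":{"plan":{"type":"array"},"fingers":{"type":"number"}},"required":["plan"]}

```bash
mkdir -p pics; python3 - <<'E'
from rig import r
import cv2,numpy as np
s=r.read_state();print({k:np.round(v,3) for k,v in s.items()})
for n in("scene","top"):
    im=r.snapshot(n);cv2.imwrite(f"pics/{n}0.png",im[:,:,::-1])
    c=r.calibration(n);print(n,np.round(c["mtx"],1).tolist(),np.round(c["extrinsics"],3).tolist())
    for t in("inner_cover","boss_top","outer_cover","outer_hole","gauge","gauge_seat"):
        print(t,[(round(o["p"],2),np.round(o["at"],1).tolist(),int(o["pixels"].sum())) for o in r.outline_of(t,n)][:4])
E
```

```text
{'time_s': np.float64(0.0), 'qpos': array([ 1.191,  0.522, -0.036,  1.6  ,  0.021,  1.021, -0.113]), 'qvel': array([-0.   , -0.001, -0.   ,  0.002,  0.   ,  0.001, -0.001]), 'joint_torque': array([-1.0000e-03, -9.2711e+01,  1.9790e+00, -3.6995e+01,  1.8000e-02,
        8.0000e-03, -0.0000e+00]), 'tool_pos': array([ 190.441, -595.018,  303.333]), 'tcp_rot': array([-0.001,  0.988,  0.154, -0.   ]), 'wrist_force': array([-0.157,  0.386,  0.272]), 'moment': array([-0.028, -0.039,  0.024]), 'finger_force': np.float64(0.0), 'finger_gap': np.float64(85.276)}
scene [[465.2, 0.0, 315.7], [0.0, 465.2, 194.1], [0.0, 0.0, 1.0]] [[0.591, 0.807, 0.022, -311.989], [0.446, -0.304, -0.842, -173.914], [-0.672, 0.507, -0.539, 1596.66], [0.0, 0.0, 0.0, 1.0]]
inner_cover [(0.83, [335.2, 155.5], 749), (0.59, [440.9, 160.8], 777), (0.57, [289.1, 176.3], 1187), (0.56, [381.8, 140.7], 713)]
boss_top [(0.81, [291.0, 176.8], 1187), (0.79, [338.8, 155.5], 740), (0.69, [382.2, 139.7], 779), (0.66, [389.7, 176.8], 138)]
outer_cover [(0.96, [385.1, 185.7], 1147)]
outer_hole [(0.67, [385.4, 183.9], 1174)]
gauge [(0.56, [242.9, 247.6], 3237)]
gauge_seat [(0.83, [240.4, 248.3], 3214)]
top [[475.5, 0.0, 328.9], [0.0, 475.5, 202.2], [0.0, 0.0, 1.0]] [[-0.025, -1.0, 0.009, 11.389], [-0.998, 0.024, -0.065, 540.154], [0.065, -0.01, -0.998, 1286.161], [0.0, 0.0, 0.0, 1.0]]
inner_cover [(0.9, [168.4, 288.5], 1243), (0.86, [315.3, 272.9], 1180), (0.7, [242.0, 291.2], 1119)]
boss_top [(0.95, [170.0, 288.5], 1242), (0.9, [239.2, 284.1], 1124), (0.56, [312.7, 275.9], 1131), (0.5, [231.5, 202.8], 88)]
outer_cover [(0.75, [236.7, 207.9], 1573)]
outer_hole [(0.89, [239.2, 210.9], 1481)]
gauge [(0.64, [408.0, 201.1], 3224)]
gauge_seat [(0.86, [410.4, 202.9], 3196), (0.23, [236.1, 207.0], 1589)]
```

View pics/top0.png

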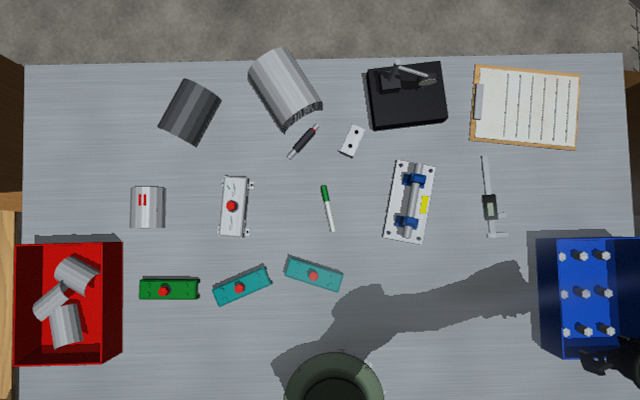

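View pics/scene0.png

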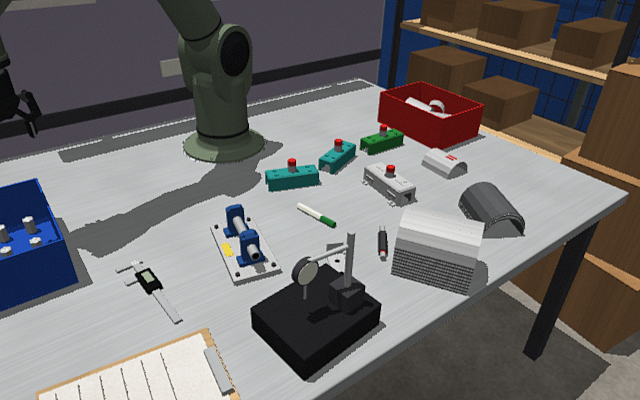

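Top view: the bright cover with the red cap is at about (232,206) and the blue-ribbed gauge at (409,201). The green and turquoise look-alikes are in the row around rows 270–290. The scene view shows the cap at (390,170) and the gauge at (243,247).

```bash
cat > h.py <<'E'
from rig import r
import cv2,numpy as np
def P(c): return c["mtx"]@c["extrinsics"][:3]
def tri(c1,p1,c2,p2):
    X=cv2.triangulatePoints(P(c1),P(c2),np.array(p1,float).reshape(2,1),np.array(p2,float).reshape(2,1));return (X[:3]/X[3]).ravel()
def plane(c,px,z):
    M=P(c);H=np.c_[M[:,0],M[:,1],M[:,2]*z+M[:,3]]
    q=np.linalg.solve(H,np.c_[np.atleast_2d(px),np.ones(len(np.atleast_2d(px)))].T);return (q[:2]/q[2]).T
def colour(im,which):
    h=cv2.cvtColor(im,cv2.COLOR_RGB2HSV);H,S,V=h[...,0],h[...,1],h[...,2]
    if which=="red": return ((H<8)|(H>172))&(S>130)&(V>60)
    return (H>100)&(H<125)&(S>120)&(V>40)
def blobs(m,box=None):
    m=m.astype(np.uint8)
    if box: k=np.zeros_like(m);k[box[1]:box[3],box[0]:box[2]]=1;m=m*k
    n,l,s,c=cv2.connectedComponentsWithStats(m);return [(int(s[i,4]),c[i],l==i) for i in range(1,n) if s[i,4]>8]
def rect(m,c,z):
    v,u=np.nonzero(m);q=plane(c,np.c_[u,v],z).astype(np.float32);return cv2.minAreaRect(q)
E
python3 - <<'E'
from h import *
t,s=r.calibration("top"),r.calibration("scene")
it,is_=[cv2.imread(f"pics/{n}0.png")[:,:,::-1] for n in("top","scene")]
bt=blobs(colour(it,"red"),(215,190,250,225));bs=blobs(colour(is_,"red"),(375,155,405,180))
print([(a,c) for a,c,_ in bt],[(a,c) for a,c,_ in bs]);print("cap",tri(t,bt[0][1],s,bs[0][1]))
b1=blobs(colour(it,"blue"),(380,150,440,250));b2=blobs(colour(is_,"blue"),(205,190,280,280))
for n,b,c in(("t",b1,t),("s",b2,s)):
    for a,p,m in b: print(n,a,p,plane(c,p,80))
m=sum(m for a,p,m in b1)
print("ribs rect",rect(m,t,85))
r.snapshot("top")
o=r.outline_of("outer_cover","top")[0]["pixels"];print("outer",rect(o,t,30),rect(o,t,47))
o=r.outline_of("gauge","top")[0]["pixels"];print("gauge",rect(o,t,15))
E
```

```text
[(70, array([230.67142857, 205.41428571]))] [(55, array([390.32727273, 168.36363636]))]
cap [534.89458058 256.79599629  71.38689339]
t 145 [417.93103448 178.76551724] [[ 592.25346803 -236.06342713]]
t 58 [405.53448276 179.72413793] [[ 590.50179084 -203.42506638]]
t 197 [406.33502538 221.45685279] [[ 481.15641866 -201.66443079]]
s 901 [242.07103219 235.77358491] [[ 581.89628079 -245.32436908]]
ribs rect ((536.0045776367188, -212.2135467529297), (57.70050811767578, 144.50645446777344), 77.81045532226562)
outer ((534.2493896484375, 252.55674743652344), (86.25093078613281, 163.8394012451172), 84.18807220458984) ((533.2172241210938, 249.3751220703125), (85.11283111572266, 161.67747497558594), 84.18805694580078)
gauge ((536.95166015625, -220.4293212890625), (110.4574203491211, 220.38929748535156), 77.52949523925781)
```

```bash
cat >> h.py <<'E'
from scipy.spatial.transform import Rotation as R
def st():
    s=r.read_state();q=np.array(s["tcp_rot"]);M=R.from_quat(q[[1,2,3,0]]).as_matrix();return s,np.array(s["tool_pos"]),M
def go(x,y,z,ang):
    s,p,M=st();a=np.degrees(np.arctan2(M[1,0],M[0,0]));d=M.T@(np.array([x,y,z])-p)
    print("t",round(s["time_s"],2),"ang",round(a,2),"pos",p.round(1),"tilt",np.degrees(np.arccos(-M[2,2])).round(2),"shift/250",(d/250).round(4),"turn",round((a-ang)/180,4))
def wcam(): 
    c=r.calibration("wrist");return c,r.snapshot("wrist")
E
python3 - <<'E'
from h import *
go(537,-220,304,-12.5)
s,p,M=st();c=r.calibration("wrist");E=c["extrinsics"];print(c["mtx"][0],"cam pos in tool",M.T@(-E[:3,:3].T@E[:3,3]-p),"\n",(E[:3,:3]@M).round(3))
E
```

```text
t 0.85 ang 17.75 pos [ 190.5 -595.3  303.9] tilt 0.0 shift/250 [ 1.7776e+00 -1.0071e+00 -4.0000e-04] turn 0.168
[340.57481626   0.         316.38490224] cam pos in tool [ 64.98983138  -0.16080001 -70.03592299] 
 [[ 0.001  1.     0.001]
 [-0.966  0.001 -0.259]
 [-0.259 -0.001  0.966]]
```

Request:
{"fn": "step_arm", "kwargs": {
  "plan": [
    {"x":0.15,"y":-0.09,"z":0},
    {"x":0.32,"y":-0.18,"z":0},
    {"x":0.49,"y":-0.27,"z":0},
    {"x":0.66,"y":-0.36,"z":0},
    {"x":0.82,"y":-0.45,"z":0},
    {"x":0.98,"y":-0.54,"z":0},
    {"x":0.98,"y":-0.54,"z":0}
  ]
}}

```text
invalid input
```

Request:
{"fn": "step_arm", "kwargs": {
  "plan": [
    {"x":0.15,"y":-0.09,"z":0,"turn":0.04},
    {"x":0.32,"y":-0.18,"z":0,"turn":0.08},
    {"x":0.49,"y":-0.27,"z":0,"turn":0.12},
    {"x":0.66,"y":-0.36,"z":0,"turn":0.168},
    {"x":0.8,"y":-0.46,"z":0,"turn":0.168},
    {"x":0.8,"y":-0.46,"z":0,"turn":0.168},
    {"x":0.8,"y":-0.46,"z":0,"turn":0.168}
  ]
}}

```text
time_s: 1.55
tool_pos: [346.8, -424.0, 304.1]
tcp_rot: [0.0, 0.994, -0.108, 0.0]
wrist_force: [-0.3, -0.2, 0.2]
finger_gap: 85.4
finger_force: 0.0
```

```bash
python3 - <<'E'
from h import *
import pickle
go(534,0,304,-6)
c,im=wcam();cv2.imwrite("pics/w1.png",im[:,:,::-1]);pickle.dump((c,im),open("w1.pkl","wb"))
for a,p,m in blobs(colour(im,"blue")): print(a,p,plane(c,p,95))
E
```

```text
t 1.55 ang -12.35 pos [ 346.8 -424.   304.1] tilt 0.01 shift/250 [ 3.6900e-01 -1.8169e+00  2.0000e-04] turn -0.0353
46136 [547.69908531 168.15014306] [[ 323.69577608 -614.80803685]]
3083 [53.48361985 83.84722673] [[ 472.6673681  -242.36928692]]
21 [527.61904762 386.52380952] [[ 105.78516078 -586.23878975]]
```

View pics/w1.png

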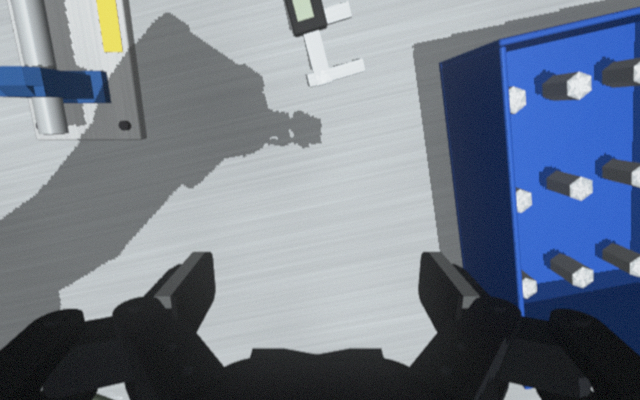

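The first call was refused because "turn" was missing. The wrist view shows the gauge only at the upper left (cols 0–140, rows 0–140), so I'm moving over it.

Request:
{"fn": "step_arm", "kwargs": {
  "plan": [
    {"x":0.08,"y":-0.16,"z":0,"turn":0},
    {"x":0.16,"y":-0.33,"z":0,"turn":0},
    {"x":0.24,"y":-0.5,"z":0,"turn":0},
    {"x":0.32,"y":-0.67,"z":0,"turn":0},
    {"x":0.4,"y":-0.84,"z":0,"turn":0},
    {"x":0.46,"y":-0.956,"z":0,"turn":0},
    {"x":0.46,"y":-0.956,"z":0,"turn":0},
    {"x":0.46,"y":-0.956,"z":0,"turn":0}
  ]
}}

```text
time_s: 2.4
tool_pos: [509.7, -217.2, 303.7]
tcp_rot: [0.0, 0.994, -0.109, -0.0]
wrist_force: [-0.5, -0.5, -0.1]
finger_gap: 85.1
finger_force: 0.0
```

```bash
python3 - <<'E'
from h import *
import pickle
go(534,0,304,-6)
c,im=wcam();cv2.imwrite("pics/w2.png",im[:,:,::-1]);pickle.dump((c,im),open("w2.pkl","wb"))
for a,p,m in blobs(colour(im,"blue")): print(a,p,plane(c,p,90),rect(m,c,90))
o=r.outline_of("gauge","wrist")
for k in o: print(k["p"],k["at"],rect(k["pixels"],c,15))
E
```

```text
t 2.4 ang -12.52 pos [ 509.7 -217.2  303.7] tilt 0.03 shift/250 [-0.0934 -0.8693 -0.0015] turn -0.0362
1774 [314.42728298  82.10090192] [[ 593.71592467 -234.29033213]] ((592.9271240234375, -234.02374267578125), (46.88241958618164, 25.419713973999023), 77.51138305664062)
1189 [317.3431455  213.46930193] [[ 487.41875247 -213.18343259]] ((492.3890075683594, -212.22496032714844), (46.93221664428711, 37.94684982299805), 77.51182556152344)
42 [638.95238095 335.35714286] [[ 300.19016018 -489.67866945]] ((300.7691345214844, -489.2339172363281), (44.84044647216797, 0.9518930912017822), 1.3293110132217407)
0.78 [313.9, 132.6] ((533.4249877929688, -221.12246704101562), (110.6077880859375, 236.19308471679688), 78.19994354248047)
0.37 [122.8, 22.9] ((696.3341064453125, -57.98935317993164), (61.11750030517578, 49.48586654663086), 63.401695251464844)
```

View pics/w2.png

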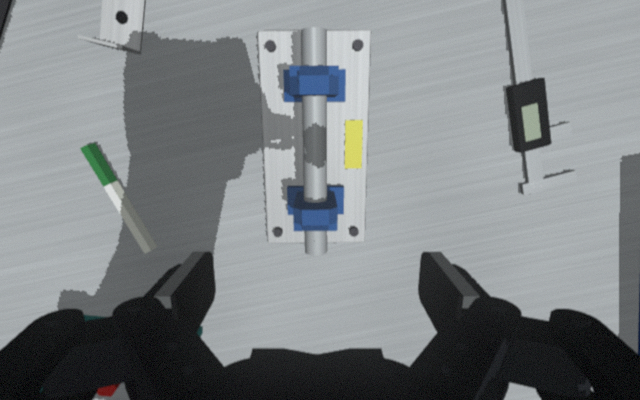

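Wrist view: gauge plate corners at about (259,31), (369,31), (364,241) and (268,241), pipe along column 315, marker at (118,195).

```bash
python3 - <<'E'
from h import *
import pickle
c,im=pickle.load(open("w2.pkl","rb"))
g=cv2.cvtColor(im,cv2.COLOR_RGB2GRAY)
k=cv2.cornerSubPix(g,np.array([[[259,31]],[[369,31]],[[364,241]],[[268,241]]],np.float32),(4,4),(-1,-1),(3,50,.01)).reshape(-1,2)
q=plane(c,k,15);print(k,q,q.mean(0))
for i in range(4):
    d=q[(i+1)%4]-q[i];print(np.hypot(*d),np.degrees(np.arctan2(d[1],d[0])))
# pipe end-points axis z=60: bright/dark rib silhouettes; project model points
a=np.radians(-12.5);C=q.mean(0)
for u,v,z in((110,55,15),(-110,-55,15),(69,19.5,87),(69,-19.5,87),(-69,19.5,87),(-69,-19.5,87),(61,19.5-8,95),(-61,-11.5,95),(100,0,60),(-100,0,60)):
    w=np.r_[C[0]+u*np.cos(a)-v*np.sin(a),C[1]+u*np.sin(a)+v*np.cos(a),z,1];p=P(c)@w;x,y=(p[:2]/p[2]).round().astype(int);cv2.circle(im,(x,y),1,(255,0,255),-1)
cv2.imwrite("pics/w2m.png",cv2.resize(im[0:270,230:400,::-1],None,fx=2.2,fy=2.2,interpolation=0))
E
```

```text
[[257.88373   31.510447]
 [369.54904   30.411812]
 [363.1475   240.9038  ]
 [268.028    241.63669 ]] [[ 655.90246212 -192.00357307]
 [ 633.62365162 -297.0505039 ]
 [ 422.07214302 -251.79223568]
 [ 444.38049376 -146.98370215]] [ 538.99468763 -221.9575037 ]
107.38343948361542 -101.97411156191643
216.33851167310064 167.92445753298284
107.15638671513246 77.9839911134231
216.2598711690333 -12.015416467264755
```

View pics/w2m.png

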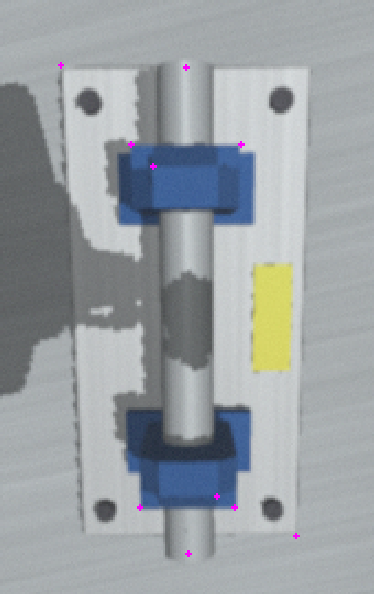

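Request:
{"fn": "step_arm", "kwargs": {
  "plan": [
    {"x":0.02,"y":-0.18,"z":0,"turn":0},
    {"x":0.02,"y":-0.34,"z":0,"turn":0},
    {"x":0.02,"y":-0.34,"z":0,"turn":0},
    {"x":0.02,"y":-0.34,"z":0,"turn":0}
  ]
}}

```text
time_s: 2.9
tool_pos: [532.8, -135.2, 304.0]
tcp_rot: [0.0, 0.994, -0.109, -0.0]
wrist_force: [-0.1, -1.3, 0.0]
finger_gap: 85.6
finger_force: 0.0
```

```bash
python3 - <<'E'
from h import *
import pickle
go(510,250,304,-6)
c,im=wcam();pickle.dump((c,im),open("w3.pkl","wb"))
big=cv2.resize(im[0:270,300:560,::-1],None,fx=2.2,fy=2.2,interpolation=0);cv2.imwrite("pics/w3c.png",big)
E
```

```text
t 2.9 ang -12.52 pos [ 532.8 -135.2  304. ] tilt 0.02 shift/250 [-4.2320e-01 -1.4842e+00 -6.0000e-04] turn -0.0362
```

View pics/w3c.png

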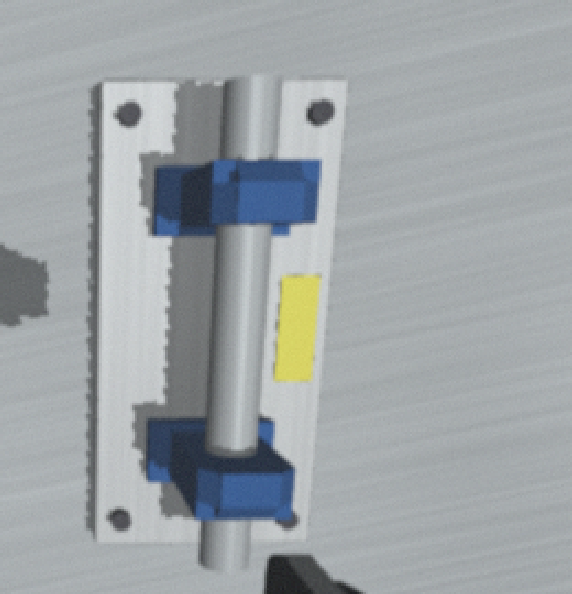

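The second view shows the same gauge. Far rib outer corners are at crop (212,160)/(321,160), near rib corners at (200,518)/(293,518), and holes at (128,113), (320,111), (119,520), (288,521). I'll triangulate these and move on to the cover.

```bash
python3 - <<'E'
from h import *
import pickle
c2,_=pickle.load(open("w2.pkl","rb"));c3,_=pickle.load(open("w3.pkl","rb"))
A=np.array([(131,146),(241,146),(140,508),(235,508),(90,101),(281,100),(105,510),(273,510)])/2.2+[230,0]
B=np.array([(212,160),(321,160),(200,518),(293,518),(128,113),(320,111),(119,520),(288,521)])/2.2+[300,0]
X=np.array([tri(c2,a,c3,b) for a,b in zip(A,B)]);print(X.round(1));
for i in(0,4):
    q=X[i:i+4];d=(q[0]+q[1]-q[2]-q[3])/2;print(q.mean(0).round(1),np.hypot(d[0],d[1]),np.degrees(np.arctan2(d[1],d[0])),np.linalg.norm(q[0]-q[1]),np.linalg.norm(q[2]-q[3]))
for c,K in((c2,A),(c3,B)):
  for i,z in((0,87),(4,15)):
    q=plane(c,K[i:i+4],z);d=(q[0]+q[1]-q[2]-q[3])/2;print(z,q.mean(0).round(1),np.hypot(*d).round(1),np.degrees(np.arctan2(d[1],d[0])).round(2),np.hypot(*(q[0]-q[1])).round(1))
E
```

```text
[[ 610.  -217.7   84.9]
 [ 601.5 -256.5   84.5]
 [ 477.8 -189.9   93.7]
 [ 468.9 -226.6   91.7]
 [ 641.  -201.    14.4]
 [ 622.9 -283.2   17.7]
 [ 453.8 -160.8   16.9]
 [ 436.7 -243.6   20.7]]
[ 539.6 -222.7   88.7] 135.52124810167783 -12.274991963310713 39.70760578380386 37.83569764346414
[ 538.6 -222.1   17.4] 190.91187339603468 -12.059896574234227 84.18526250135986 84.56738621029798
87 [ 538.2 -222.3] 137.5 -12.32 39.4
15 [ 538.  -222.2] 191.9 -12.05 84.4
87 [ 538.5 -222.9] 137.3 -11.32 39.3
15 [ 537.7 -222.8] 193.1 -11.86 85.1
```

Request:
{"fn": "step_arm", "kwargs": {
  "plan": [
    {"x":-0.05,"y":-0.18,"z":0,"turn":-0.0362},
    {"x":-0.1,"y":-0.37,"z":0,"turn":-0.0362},
    {"x":-0.15,"y":-0.56,"z":0,"turn":-0.0362},
    {"x":-0.2,"y":-0.75,"z":0,"turn":-0.0362},
    {"x":-0.25,"y":-0.94,"z":0,"turn":-0.0362},
    {"x":-0.25,"y":-0.94,"z":0,"turn":-0.0362}
  ]
}}

```text
time_s: 3.55
tool_pos: [522.5, 113.3, 304.0]
tcp_rot: [-0.001, 0.999, -0.05, 0.0]
wrist_force: [-0.1, -1.0, -0.2]
finger_gap: 85.0
finger_force: 0.0
```

```bash
python3 - <<'E'
from h import *
go(510,250,304,-6)
E
```

```text
t 3.55 ang -5.68 pos [522.5 113.3 304. ] tilt 0.13 shift/250 [-0.104  -0.539   0.0013] turn 0.0018
```

Request:
{"fn": "step_arm", "kwargs": {
  "plan": [
    {"x":-0.04,"y":-0.18,"z":0,"turn":0},
    {"x":-0.07,"y":-0.37,"z":0,"turn":0},
    {"x":-0.1,"y":-0.54,"z":0,"turn":0},
    {"x":-0.1,"y":-0.54,"z":0,"turn":0},
    {"x":-0.1,"y":-0.54,"z":0,"turn":0}
  ]
}}

```text
time_s: 4.05
tool_pos: [512.7, 244.4, 303.6]
tcp_rot: [0.0, 0.999, -0.053, -0.0]
wrist_force: [-0.2, 0.1, -0.1]
finger_gap: 85.2
finger_force: 0.0
```

```bash
python3 - <<'E'
from h import *
import pickle
go(534,254,200,-6)
c,im=wcam();pickle.dump((c,im),open("w4.pkl","wb"));cv2.imwrite("pics/w4.png",im[:,:,::-1])
for a,p,m in blobs(colour(im,"red")): print(a,p,plane(c,p,80))
o=r.outline_of("outer_cover","wrist")
for k in o[:2]: print(k["p"],k["at"],rect(k["pixels"],c,20))
E
```

```text
t 4.05 ang -6.02 pos [512.7 244.4 303.6] tilt 0.04 shift/250 [ 0.0808 -0.0473  0.4145] turn -0.0001
197 [ 53.85279188 156.97969543] [[561.5711967  467.04802065]]
182 [ 40.34065934 158.25274725] [[561.71663239 478.98614957]]
533 [298.33208255 160.43527205] [[536.6020984  257.60390445]]
4080 [ 25.64019608 292.70294118] [[437.13743362 533.64921347]]
116 [530.74137931 314.46551724] [[362.29961085  48.77788824]]
9 [ 93.88888889 398.22222222] [[308.66269618 502.29120073]]
0.69 [542.4, 131.2] ((526.9746704101562, 9.981281280517578), (128.1759490966797, 17.29063606262207), 11.186352729797363)
0.64 [302.5, 141.6] ((533.1973876953125, 257.5799560546875), (83.74239349365234, 173.74362182617188), 84.16294860839844)
```

View pics/w4.png

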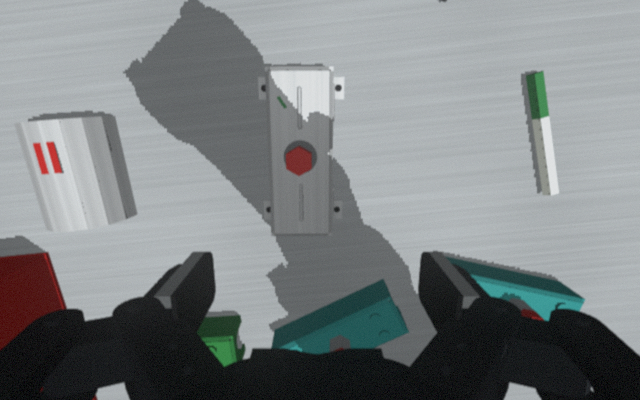

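The nested pair is at about (301,150), red cap at (298,160). Outline and red blob agree on roughly (536,257). Next is a descent to z = 200 above it for a second view.

Request:
{"fn": "step_arm", "kwargs": {
  "plan": [
    {"x":0.089,"y":-0.062,"z":0.1,"turn":0},
    {"x":0.089,"y":-0.062,"z":0.27,"turn":0},
    {"x":0.089,"y":-0.062,"z":0.414,"turn":0},
    {"x":0.089,"y":-0.062,"z":0.414,"turn":0},
    {"x":0.089,"y":-0.062,"z":0.414,"turn":0}
  ]
}}

```text
time_s: 4.65
tool_pos: [536.6, 257.4, 201.3]
tcp_rot: [0.0, 0.999, -0.053, -0.0]
wrist_force: [-0.0, -0.1, 1.4]
finger_gap: 85.6
finger_force: 0.0
```

```bash
python3 - <<'E'
from h import *
import pickle
c,im=wcam();pickle.dump((c,im),open("w5.pkl","wb"));cv2.imwrite("pics/w5.png",im[:,:,::-1])
c4,i4=pickle.load(open("w4.pkl","rb"))
def cap(im):
    b=max(blobs(colour(im,"red"),(220,100,400,330)),key=lambda b:b[0]);k=cv2.boundingRect(b[2].astype(np.uint8));print(b[:2],k);return b[1]
a,b=cap(i4),cap(im)
print("tri",tri(c4,a,c,b),plane(c,b,78),plane(c4,a,78))
go(536.5,257.5,126,-6)
E
```

```text
(533, array([298.33208255, 160.43527205])) (286, 147, 25, 28)
(1241, array([316.02497985, 221.19097502])) (298, 200, 37, 44)
tri [535.81082087 257.8450189   74.07714848] [[537.14038803 257.54299084]] [[536.32521541 257.73946727]]
t 4.7 ang -6.06 pos [536.9 257.9 202.2] tilt 0.1 shift/250 [-0.0019  0.0021  0.3048] turn -0.0003
```

View pics/w5.png

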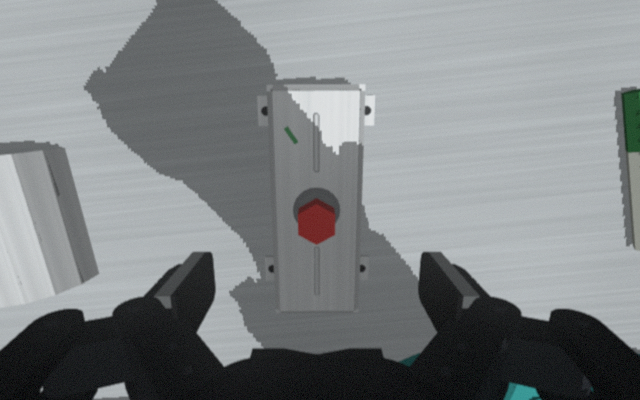

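Wrist view: the cap at (316,221) is centred between the fingers, with its flats facing them. I'll lower and close.

Request:
{"fn": "step_arm", "kwargs": {
  "plan": [
    {"x":0,"y":0,"z":0.12,"turn":0},
    {"x":0,"y":0,"z":0.22,"turn":0},
    {"x":0,"y":0,"z":0.292,"turn":0},
    {"x":0,"y":0,"z":0.292,"turn":0},
    {"x":0,"y":0,"z":0.292,"turn":0},
    {"x":0,"y":0,"z":0.292,"turn":0}
  ]
}}

```text
time_s: 5.3
tool_pos: [536.8, 258.8, 129.4]
tcp_rot: [-0.001, 0.999, -0.052, 0.001]
wrist_force: [0.2, 0.9, -0.4]
finger_gap: 85.3
finger_force: 0.0
```

Request:
{"fn": "step_arm", "kwargs": {
  "plan": [
    {"x":0,"y":0,"z":0,"turn":0},
    {"x":0,"y":0,"z":0,"turn":0},
    {"x":0,"y":0,"z":0,"turn":0},
    {"x":0,"y":0,"z":0,"turn":0},
    {"x":0,"y":0,"z":0,"turn":0},
    {"x":0,"y":0,"z":0,"turn":0},
    {"x":0,"y":0,"z":0,"turn":0},
    {"x":0,"y":0,"z":0,"turn":0}
  ],
  "fingers": 0
}}

```text
time_s: 6.1
tool_pos: [536.0, 258.4, 127.5]
tcp_rot: [0.0, 0.999, -0.052, 0.0]
wrist_force: [-1.4, -2.2, 5.8]
finger_gap: 20.8
finger_force: 58.9
```

Request:
{"fn": "step_arm", "kwargs": {
  "plan": [
    {"x":0,"y":0,"z":-0.04,"turn":0},
    {"x":0,"y":0,"z":-0.12,"turn":0},
    {"x":0,"y":0,"z":-0.24,"turn":0},
    {"x":0,"y":0,"z":-0.37,"turn":0},
    {"x":0,"y":0,"z":-0.5,"turn":0},
    {"x":0,"y":0,"z":-0.6,"turn":0},
    {"x":0,"y":0,"z":-0.64,"turn":0},
    {"x":0,"y":0,"z":-0.64,"turn":0},
    {"x":0,"y":0,"z":-0.64,"turn":0}
  ]
}}

```text
time_s: 7.0
tool_pos: [535.5, 258.3, 286.2]
tcp_rot: [0.0, 0.999, -0.052, -0.001]
wrist_force: [-0.6, 0.8, -5.7]
finger_gap: 20.5
finger_force: 59.7
```

```bash
python3 - <<'E'
from h import *
c,im=wcam();cv2.imwrite("pics/w6.png",im[:,:,::-1])
s=r.read_state();print(s["finger_gap"],s["finger_force"],s["wrist_force"],s["moment"])
go(538.3,-222.5,287,-12.2)
E
```

```text
20.89745261989209 59.6509458325454 [-0.40452242 -0.52281528 -4.57642723] [-0.00585388 -0.05059163 -0.04762197]
t 7.05 ang -5.97 pos [535.4 258.3 285.9] tilt 0.13 shift/250 [ 0.2115  1.9114 -0.0025] turn 0.0346
```

View pics/w6.png

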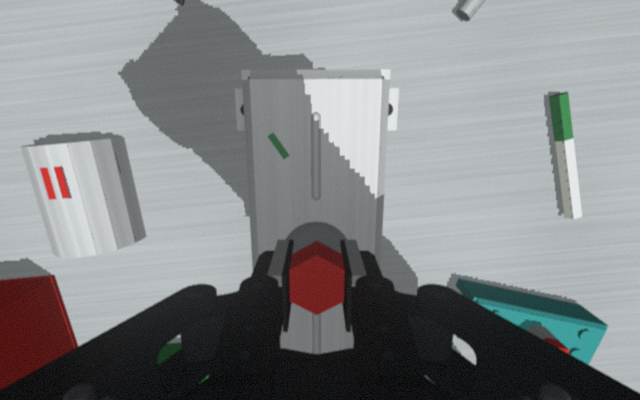

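The pair is held: 4.5 N matches 0.45 kg, and the cap is centred between the pads at (316,278). Carrying it to the gauge.

Request:
{"fn": "step_arm", "kwargs": {
  "plan": [
    {"x":0.01,"y":0.06,"z":0,"turn":0},
    {"x":0.02,"y":0.17,"z":0,"turn":0.005},
    {"x":0.03,"y":0.31,"z":0,"turn":0.01},
    {"x":0.05,"y":0.47,"z":0,"turn":0.015},
    {"x":0.07,"y":0.63,"z":0,"turn":0.02},
    {"x":0.09,"y":0.79,"z":0,"turn":0.025},
    {"x":0.1,"y":0.9,"z":0,"turn":0.03},
    {"x":0.105,"y":0.956,"z":0,"turn":0.0346}
  ]
}}

```text
time_s: 7.85
tool_pos: [536.5, 14.6, 286.5]
tcp_rot: [0.001, 0.994, -0.108, -0.001]
wrist_force: [-0.2, -0.2, -5.4]
finger_gap: 20.9
finger_force: 59.6
```

```bash
python3 - <<'E'
from h import *
go(537.3,-222.3,287,-12.2)
E
```

```text
t 7.85 ang -12.44 pos [536.5  14.6 286.5] tilt 0.12 shift/250 [ 2.070e-01  9.248e-01 -9.000e-04] turn -0.0013
```

Request:
{"fn": "step_arm", "kwargs": {
  "plan": [
    {"x":0.01,"y":0.08,"z":0,"turn":0},
    {"x":0.04,"y":0.2,"z":0,"turn":0},
    {"x":0.08,"y":0.36,"z":0,"turn":0},
    {"x":0.12,"y":0.52,"z":0,"turn":0},
    {"x":0.16,"y":0.68,"z":0,"turn":0},
    {"x":0.19,"y":0.82,"z":0,"turn":0},
    {"x":0.205,"y":0.9,"z":0,"turn":0},
    {"x":0.207,"y":0.92,"z":0,"turn":0},
    {"x":0.207,"y":0.92,"z":0,"turn":0},
    {"x":0.207,"y":0.92,"z":0,"turn":0}
  ]
}}

```text
time_s: 8.85
tool_pos: [539.2, -216.4, 287.0]
tcp_rot: [-0.0, 0.994, -0.106, -0.0]
wrist_force: [0.4, 0.3, -5.3]
finger_gap: 20.9
finger_force: 59.6
```

Request:
{"fn": "step_arm", "kwargs": {
  "plan": [
    {"x":0,"y":0,"z":0,"turn":0},
    {"x":0,"y":0,"z":0,"turn":0}
  ]
}}

```text
time_s: 9.05
tool_pos: [539.3, -216.7, 287.4]
tcp_rot: [-0.0, 0.994, -0.106, 0.0]
wrist_force: [0.5, 0.6, -4.6]
finger_gap: 20.6
finger_force: 59.6
```

```bash
python3 - <<'E'
from h import *
go(537.3,-222.3,200,-12.2)
for n in("scene","top"): cv2.imwrite(f"pics/{n}1.png",r.snapshot(n)[:,:,::-1])
go(537.3,-222.3,200,-12.2)
E
```

```text
t 9.05 ang -12.13 pos [ 539.3 -216.7  287.4] tilt 0.01 shift/250 [-0.0033  0.0238  0.3497] turn 0.0004
t 9.15 ang -12.16 pos [ 539.2 -217.1  287.4] tilt 0.01 shift/250 [-0.0032  0.0221  0.3498] turn 0.0002
```

Request:
{"fn": "step_arm", "kwargs": {
  "plan": [
    {"x":-0.003,"y":0.022,"z":0.06,"turn":0},
    {"x":-0.003,"y":0.022,"z":0.15,"turn":0},
    {"x":-0.003,"y":0.022,"z":0.22,"turn":0},
    {"x":-0.003,"y":0.022,"z":0.25,"turn":0},
    {"x":-0.003,"y":0.022,"z":0.25,"turn":0},
    {"x":-0.003,"y":0.022,"z":0.25,"turn":0}
  ]
}}

```text
time_s: 9.75
tool_pos: [537.6, -222.8, 225.6]
tcp_rot: [0.0, 0.994, -0.106, 0.0]
wrist_force: [0.4, -0.3, -5.3]
finger_gap: 20.9
finger_force: 59.5
```

```bash
python3 - <<'E'
from h import *
go(537.3,-222.3,200,-12.2)
c,im=wcam();s=r.read_state();print(s["wrist_force"])
# pipe far end lateral check: brightness of rows just beyond the cover in rectified gauge plane z=60
a=np.radians(-12.2);C=np.array([538.3,-222.5])
M=P(c)
def row(u,z):
    v=np.arange(-45,46,1.);w=np.stack([C[0]+u*np.cos(a)-v*np.sin(a),C[1]+u*np.sin(a)+v*np.cos(a),0*v+z,0*v+1]);p=M@w;return cv2.remap(cv2.cvtColor(im,cv2.COLOR_RGB2GRAY),(p[0]/p[2]).astype(np.float32)[None],(p[1]/p[2]).astype(np.float32)[None],1)[0]
for u in(90,94,98): print(u,row(u,60)[20:71].tolist())
for u in(40,60): print("cover",u,row(u,150)[::1].tolist())
E
```

```text
t 9.75 ang -12.2 pos [ 537.6 -222.8  225.6] tilt 0.05 shift/250 [-0.0017 -0.0019  0.1024] turn 0.0
[-0.84157617  0.03473528 -4.48071887]
90 [218, 218, 217, 214, 214, 214, 214, 216, 218, 217, 215, 210, 213, 214, 211, 162, 128, 132, 134, 133, 131, 134, 134, 135, 140, 148, 150, 147, 138, 136, 131, 131, 131, 128, 122, 120, 118, 137, 152, 155, 152, 150, 149, 149, 147, 148, 151, 149, 143, 140, 139]
94 [230, 230, 229, 226, 227, 227, 227, 229, 229, 229, 228, 225, 226, 227, 227, 177, 147, 166, 174, 178, 187, 196, 195, 195, 209, 223, 225, 214, 199, 188, 183, 174, 169, 160, 147, 132, 112, 134, 148, 148, 149, 143, 143, 142, 165, 186, 186, 201, 219, 221, 221]
98 [230, 230, 228, 225, 227, 227, 226, 228, 230, 229, 227, 225, 224, 227, 227, 181, 147, 164, 172, 180, 185, 195, 199, 206, 213, 220, 225, 215, 198, 189, 181, 175, 169, 157, 145, 131, 111, 125, 147, 149, 146, 143, 143, 141, 154, 215, 225, 225, 226, 228, 227]
cover 40 [192, 190, 189, 190, 188, 192, 193, 195, 197, 197, 196, 194, 193, 190, 190, 185, 184, 181, 218, 230, 229, 227, 230, 228, 230, 227, 230, 229, 226, 224, 226, 227, 230, 229, 228, 227, 230, 230, 228, 228, 230, 229, 227, 169, 132, 129, 115, 133, 136, 134, 136, 137, 134, 138, 135, 133, 137, 136, 141, 138, 136, 135, 136, 131, 133, 133, 134, 136, 136, 137, 135, 135, 109, 108, 107, 113, 114, 113, 113, 111, 112, 112, 112, 110, 114, 113, 116, 113, 114, 113, 114]
cover 60 [198, 198, 197, 197, 196, 194, 193, 192, 190, 192, 192, 219, 233, 235, 233, 200, 184, 180, 219, 232, 230, 230, 232, 231, 228, 227, 231, 231, 228, 229, 229, 231, 232, 232, 230, 230, 231, 230, 231, 230, 231, 230, 229, 181, 212, 214, 158, 209, 227, 225, 226, 228, 226, 227, 203, 140, 141, 143, 143, 144, 141, 141, 140, 137, 138, 137, 138, 139, 139, 139, 137, 136, 114, 108, 108, 130, 134, 136, 122, 114, 114, 113, 114, 113, 116, 116, 114, 114, 114, 112, 112]
```

Before contact, the pipe is about 1 mm to +y of the cover's centre line. I'll correct that and lower.

Request:
{"fn": "step_arm", "kwargs": {
  "plan": [
    {"x":0,"y":-0.003,"z":0.02,"turn":0},
    {"x":0,"y":-0.003,"z":0.04,"turn":0},
    {"x":0,"y":-0.003,"z":0.06,"turn":0},
    {"x":0,"y":-0.003,"z":0.08,"turn":0},
    {"x":0,"y":-0.003,"z":0.1,"turn":0},
    {"x":0,"y":-0.003,"z":0.1,"turn":0}
  ]
}}

```text
time_s: 10.4
tool_pos: [537.1, -222.0, 199.1]
tcp_rot: [-0.0, 0.994, -0.106, -0.001]
wrist_force: [0.1, -0.3, -5.4]
finger_gap: 20.8
finger_force: 59.6
```

Request:
{"fn": "step_arm", "kwargs": {
  "plan": [
    {"x":0,"y":0,"z":0.02,"turn":0},
    {"x":0,"y":0,"z":0.04,"turn":0},
    {"x":0,"y":0,"z":0.06,"turn":0},
    {"x":0,"y":0,"z":0.065,"turn":0},
    {"x":0,"y":0,"z":0.065,"turn":0},
    {"x":0,"y":0,"z":0.065,"turn":0}
  ]
}}

```text
time_s: 11.0
tool_pos: [537.4, -222.1, 183.7]
tcp_rot: [0.0, 0.994, -0.106, 0.0]
wrist_force: [0.1, -0.4, -5.3]
finger_gap: 21.0
finger_force: 59.6
```

Request:
{"fn": "step_arm", "kwargs": {
  "plan": [
    {"x":0,"y":0,"z":0.005,"turn":0},
    {"x":0,"y":0,"z":0.01,"turn":0},
    {"x":0,"y":0,"z":0.013,"turn":0},
    {"x":0,"y":0,"z":0.013,"turn":0},
    {"x":0,"y":0,"z":0.013,"turn":0}
  ]
}}

```text
time_s: 11.5
tool_pos: [537.4, -222.1, 180.4]
tcp_rot: [-0.0, 0.994, -0.106, 0.0]
wrist_force: [0.4, -0.8, -5.3]
finger_gap: 20.4
finger_force: 59.6
```

Request:
{"fn": "step_arm", "kwargs": {
  "plan": [
    {"x":0,"y":0,"z":0.004,"turn":0},
    {"x":0,"y":0,"z":0.004,"turn":0},
    {"x":0,"y":0,"z":0.004,"turn":0}
  ]
}}

```text
time_s: 11.8
tool_pos: [537.5, -222.2, 180.0]
tcp_rot: [0.0, 0.994, -0.106, 0.0]
wrist_force: [-3.3, 1.0, 5.1]
finger_gap: 20.7
finger_force: 60.8
```

Contact came exactly at the seated height (180.0 = 127.5 + 52.5). Releasing.

Request:
{"fn": "step_arm", "kwargs": {
  "plan": [
    {"x":0,"y":0,"z":0,"turn":0},
    {"x":0,"y":0,"z":0,"turn":0},
    {"x":0,"y":0,"z":0,"turn":0},
    {"x":0,"y":0,"z":0,"turn":0},
    {"x":0,"y":0,"z":0,"turn":0},
    {"x":0,"y":0,"z":0,"turn":0},
    {"x":0,"y":0,"z":0,"turn":0}
  ],
  "fingers": 1
}}

```text
time_s: 12.5
tool_pos: [537.4, -222.1, 179.4]
tcp_rot: [-0.0, 0.994, -0.106, -0.0]
wrist_force: [0.6, -1.0, -0.3]
finger_gap: 85.1
finger_force: 0.0
```

Request:
{"fn": "step_arm", "kwargs": {
  "plan": [
    {"x":0,"y":0,"z":-0.1,"turn":0},
    {"x":0,"y":0,"z":-0.25,"turn":0},
    {"x":0,"y":0,"z":-0.32,"turn":0},
    {"x":0,"y":0,"z":-0.32,"turn":0},
    {"x":0,"y":0,"z":-0.32,"turn":0}
  ]
}}

```text
time_s: 13.0
tool_pos: [537.3, -222.1, 259.3]
tcp_rot: [0.0, 0.994, -0.106, 0.0]
wrist_force: [-0.9, 0.1, -0.3]
finger_gap: 85.8
finger_force: 0.0
```

```bash
cat > e.py <<'E'
from h import *
c,im=wcam();go(537.5,-222.3,136.5,-12.2);s=r.read_state();print(s["wrist_force"])
cv2.imwrite("pics/w7.png",im[:,:,::-1]);cv2.imwrite("pics/scene2.png",r.snapshot("scene")[:,:,::-1])
a=np.radians(-12.2);C=np.array([538.3,-222.5]);M=P(c);g=cv2.cvtColor(im,cv2.COLOR_RGB2GRAY)
b=max(blobs(colour(im,"red"),(220,100,420,390)),key=lambda b:b[0]);q=plane(c,b[1],131)[0]-C;print("cap uv",b[:2],q@[np.cos(a),np.sin(a)],q@[-np.sin(a),np.cos(a)])
def row(u,z):
    v=np.arange(-45,46,1.);w=np.stack([C[0]+u*np.cos(a)-v*np.sin(a),C[1]+u*np.sin(a)+v*np.cos(a),0*v+z,0*v+1]);p=M@w;return cv2.remap(g,(p[0]/p[2]).astype(np.float32)[None],(p[1]/p[2]).astype(np.float32)[None],1)[0]
for u in(-30,30,45,60): print(u,row(u,103).tolist())
E
python3 e.py
```

```text
t 13.05 ang -12.2 pos [ 537.1 -222.   258.7] tilt 0.05 shift/250 [0.0023 0.001  0.489 ] turn 0.0
[-1.34830234 -0.31384302  0.45380662]
cap uv (1071, array([316.84220355, 218.51820728])) -0.44978056200410976 -0.07783000389080932
-30 [175, 172, 174, 173, 172, 171, 173, 185, 192, 188, 188, 191, 192, 190, 185, 170, 162, 157, 174, 198, 197, 193, 198, 200, 199, 200, 197, 195, 194, 194, 194, 197, 197, 198, 203, 204, 202, 200, 198, 198, 200, 200, 200, 178, 168, 182, 165, 160, 196, 199, 197, 197, 196, 196, 197, 196, 199, 202, 198, 199, 196, 198, 197, 196, 193, 194, 194, 196, 197, 199, 198, 196, 179, 141, 138, 133, 120, 111, 109, 109, 110, 112, 113, 113, 120, 109, 148, 170, 169, 171, 173]
30 [167, 168, 166, 167, 167, 165, 153, 182, 202, 201, 193, 197, 197, 198, 191, 142, 101, 94, 104, 117, 118, 117, 120, 120, 118, 118, 120, 121, 118, 116, 118, 118, 121, 120, 120, 119, 117, 120, 123, 120, 120, 120, 122, 113, 107, 110, 106, 104, 119, 120, 115, 119, 120, 117, 118, 118, 117, 119, 122, 121, 119, 120, 120, 118, 119, 117, 119, 118, 118, 121, 118, 119, 113, 99, 97, 99, 110, 118, 115, 117, 117, 119, 11
[... 237 characters left out ...]
09, 209, 210, 211, 196, 174, 193, 171, 153, 191, 204, 201, 204, 205, 205, 208, 205, 204, 178, 131, 118, 133, 187, 189, 131, 120, 118, 120, 122, 121, 122, 122, 119, 113, 99, 97, 97, 110, 116, 117, 119, 118, 116, 121, 119, 111, 92, 97, 97, 97, 98, 97]
60 [166, 170, 167, 170, 168, 167, 151, 181, 206, 210, 214, 214, 215, 211, 206, 181, 162, 157, 175, 209, 208, 209, 210, 209, 208, 205, 207, 212, 209, 209, 207, 209, 212, 211, 212, 210, 210, 209, 212, 210, 210, 210, 213, 200, 176, 191, 174, 153, 195, 204, 200, 204, 205, 205, 208, 210, 209, 210, 210, 211, 211, 207, 209, 206, 205, 198, 194, 190, 147, 124, 122, 123, 121, 99, 95, 96, 109, 119, 118, 120, 121, 121, 121, 124, 113, 98, 101, 99, 99, 99, 98]
```

View pics/w7.png

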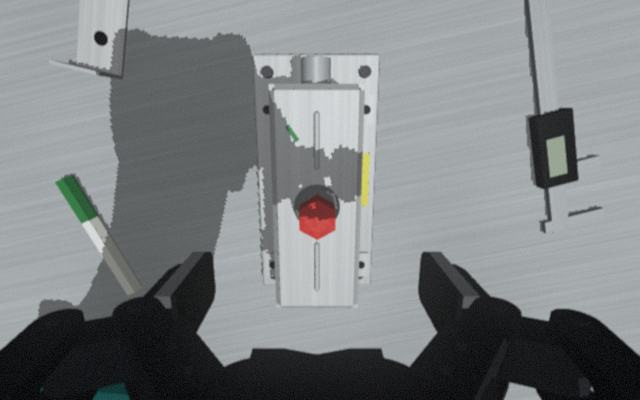

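The pair is seated square: cap offset is under 0.5 mm, the top edges are centred within 0.1 mm, and the 54 mm width confirms the seated height. Next is the flank grasp.

Request:
{"fn": "step_arm", "kwargs": {
  "plan": [
    {"x":0.002,"y":0,"z":0.1,"turn":0},
    {"x":0.002,"y":0,"z":0.25,"turn":0},
    {"x":0.002,"y":0,"z":0.37,"turn":0},
    {"x":0.002,"y":0,"z":0.44,"turn":0},
    {"x":0.002,"y":0,"z":0.465,"turn":0},
    {"x":0.002,"y":0,"z":0.48,"turn":0},
    {"x":0.002,"y":0,"z":0.48,"turn":0},
    {"x":0.002,"y":0,"z":0.48,"turn":0}
  ]
}}

```text
time_s: 13.9
tool_pos: [538.2, -222.4, 140.2]
tcp_rot: [0.0, 0.994, -0.106, 0.001]
wrist_force: [0.5, -0.2, 0.3]
finger_gap: 85.6
finger_force: 0.0
```

```bash
python3 - <<'E'
from h import *
go(538,-222.4,136.5,-12.2)
E
```

```text
t 13.9 ang -12.21 pos [ 538.2 -222.4  140.2] tilt 0.06 shift/250 [-0.0007  0.0003  0.0147] turn -0.0001
```

Request:
{"fn": "step_arm", "kwargs": {
  "plan": [
    {"x":0,"y":0,"z":0.008,"turn":0},
    {"x":0,"y":0,"z":0.012,"turn":0},
    {"x":0,"y":0,"z":0.012,"turn":0},
    {"x":0,"y":0,"z":0.012,"turn":0}
  ]
}}

```text
time_s: 14.3
tool_pos: [537.9, -222.3, 136.5]
tcp_rot: [0.0, 0.994, -0.106, 0.0]
wrist_force: [-0.4, 0.5, -0.7]
finger_gap: 85.3
finger_force: 0.0
```

Request:
{"fn": "step_arm", "kwargs": {
  "plan": [
    {"x":0,"y":0,"z":0,"turn":0},
    {"x":0,"y":0,"z":0,"turn":0},
    {"x":0,"y":0,"z":0,"turn":0},
    {"x":0,"y":0,"z":0,"turn":0},
    {"x":0,"y":0,"z":0,"turn":0},
    {"x":0,"y":0,"z":0,"turn":0},
    {"x":0,"y":0,"z":0,"turn":0}
  ],
  "fingers": 0
}}

```text
time_s: 15.0
tool_pos: [537.9, -222.2, 136.7]
tcp_rot: [-0.0, 0.994, -0.106, 0.0]
wrist_force: [-1.5, 1.1, 5.9]
finger_gap: 61.2
finger_force: 64.6
```

Request:
{"fn": "step_arm", "kwargs": {
  "plan": [
    {"x":0,"y":0,"z":-0.01,"turn":0},
    {"x":0,"y":0,"z":-0.03,"turn":0},
    {"x":0,"y":0,"z":-0.06,"turn":0},
    {"x":0,"y":0,"z":-0.1,"turn":0},
    {"x":0,"y":0,"z":-0.15,"turn":0},
    {"x":0,"y":0,"z":-0.2,"turn":0},
    {"x":0,"y":0,"z":-0.25,"turn":0},
    {"x":0,"y":0,"z":-0.29,"turn":0},
    {"x":0,"y":0,"z":-0.3,"turn":0},
    {"x":0,"y":0,"z":-0.3,"turn":0}
  ]
}}

```text
time_s: 16.0
tool_pos: [537.9, -222.2, 211.8]
tcp_rot: [0.0, 0.994, -0.106, 0.0]
wrist_force: [-0.5, 0.6, -3.3]
finger_gap: 60.8
finger_force: 65.6
```

Request:
{"fn": "step_arm", "kwargs": {
  "plan": [
    {"x":0,"y":0,"z":-0.03,"turn":0},
    {"x":0,"y":0,"z":-0.08,"turn":0},
    {"x":0,"y":0,"z":-0.14,"turn":0},
    {"x":0,"y":0,"z":-0.19,"turn":0},
    {"x":0,"y":0,"z":-0.21,"turn":0},
    {"x":0,"y":0,"z":-0.21,"turn":0},
    {"x":0,"y":0,"z":-0.21,"turn":0},
    {"x":0,"y":0,"z":-0.21,"turn":0},
    {"x":0,"y":0,"z":-0.21,"turn":0},
    {"x":0,"y":0,"z":-0.21,"turn":0}
  ]
}}

```text
time_s: 17.0
tool_pos: [537.8, -222.2, 263.6]
tcp_rot: [-0.0, 0.994, -0.106, -0.0]
wrist_force: [-0.1, -0.5, -2.8]
finger_gap: 61.4
finger_force: 65.6
```

```bash
python3 - <<'E'
from h import *
go(538,-222.4,262,-12.2);s=r.read_state();print(s["wrist_force"],s["moment"],s["finger_gap"],s["finger_force"])
sc,tp=r.calibration("scene"),r.calibration("top");ims=r.snapshot("scene");cv2.imwrite("pics/scene3.png",ims[:,:,::-1])
for n,c in(("scene",sc),):
    for z in(126,):
        p=P(c)@[538.3,-222.5,z,1];print("expected cap px",p[:2]/p[2])
    for a,q,m in blobs(colour(ims,"red"),(180,150,300,280)): print(a,q)
    for t in("inner_cover","outer_cover"):
        for o in r.outline_of(t,n)[:5]: print(t,round(o["p"],2),o["at"],int(o["pixels"].sum()))
    for z in(285,):
        p=P(c)@[538.3,-222.5,205,1];print("expected outer px",p[:2]/p[2])
w=P(sc)
E
```

```text
t 17.0 ang -12.2 pos [ 537.8 -222.2  263.6] tilt 0.03 shift/250 [0.001  0.0006 0.0063] turn -0.0
[-0.13639205 -0.54641574 -2.75803361] [ 0.03923516 -0.00712586  0.00980502] 61.393118765306596 65.58820143342018
expected cap px [240.38989338 206.39891626]
49 [291.28571429 161.93877551]
69 [240.47826087 207.55072464]
inner_cover 0.89 [289.4, 175.2] 1177
inner_cover 0.83 [338.9, 153.4] 747
inner_cover 0.77 [382.3, 140.6] 731
inner_cover 0.6 [241.9, 225.3] 1185
inner_cover 0.24 [341.4, 263.1] 327
outer_cover 0.83 [237.2, 180.0] 1452
expected outer px [238.00065588 176.32793064]
```

```bash
python3 -c "
from rig import r
print(r.close_job())"
```

```text
the job is handed in; nothing more can be done
None
```

The job is handed in at about 17 s: the inner cover is seated on the gauge, and the outer cover is held about 127 mm above where it was nested, directly over the gauge. The cap shows within about a pixel of its seated position in the last scene picture. I inferred the outer cover's level from the tool's tilt and the small wrist moment, not from a picture.

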